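# Interleave two machined plates and index the turntable

## Robot

A 6-joint arm with a two-finger parallel gripper is mounted at the origin on the work surface. World frame = base frame: x ahead of the robot, y to its left, z up, the work surface at z = 0. Lengths are in m, angles in rad, forces in N, time in s.
With the tool pointing down it reaches from about 0.35 to 0.85 m from the base axis. Payload 8.1 kg.
Tool frame: the origin (TCP) lies at the centre of the arm's flange, where the gripper is bolted on; the fingertips stand 186 mm ahead of it and the grasp point (between the pads) lies 167 mm ahead of it; z points along the fingers, y is the direction in which the jaws open and shut (so a half turn about z gives the same grasp; the last joint's range is limited). The gripper opens to 93 mm and grips with 3 to 60 N. Pads are 15 mm wide; open, the fingers measure 128 mm over their backs; the gripper's body (75 mm by 188 mm) begins 65 mm behind the grasp point.
Start: joints at [1.206, 0.13, 1.488, -0, 1.523, -0.085], TCP at [0.166, 0.577, 0.405] pointing down, gripper open.
Joint ranges: [-2.96, 2.96], [-0.89, 2.26], [0.02, 2.5], [-1.34, 4.48], [0, 2.73], [-2.66, 2.66]. Speed limits (rad/s): [2.39, 2.39, 2.79, 3.14, 3.14, 3.14].

## Interface

Orientations are given as a rotation vector (axis times angle).
In Python, from plant import robot, viewer, order gives the robot as it stands.
- The arm moves only by the tool apply_moves, never from a script. Its argument "deltas" is a list of rows, each a list of 3 entries, a list of its own where there are three numbers: the finger opening in mm, from 0 to 93, then the shift along the tool's x, y, z in mm, then the turn about the tool's z in rad. In form: [[grip, [dx, dy, dz], yaw], ...]. A call has 1 to 5 rows; each row shifts and turns the commanded pose from where the row before left it, along the tool's axes as they then stand; what a row does not reach is not made up. A row lasts 1/8 s, in which the tool goes at most 62.5 mm and 10.7 degrees, less where a joint would pass 70% of its speed; a pose out of reach is approached as far as the arm can. A call is refused whole if a number of a shift passes 62.5 or a number of a turn 0.188, either way. A call with a gripper value outside its range is refused whole. The fingers move at their own pace and stop on an object; "grip_force" is the grip in N (left out, the last holds). Time passes only in rows, so rows that do not move let the fingers close. It gives the time, the measured TCP pose, the force and the opening at its end, in the units of the state.
- robot.read_state(): the state, without advancing time (a new reading comes with each control period).
- viewer.read_camera(name): name is "side" or "top"; returns the picture (480x640x3 uint8, blue, green, red); there is no depth.
- viewer.get_calibration(name): a dict with "fx", "fy", "cx", "cy" (pixels), "R" (3x3) and "t" (3): a world point X has camera coordinates R X + t. Camera axes: x right, y down, z forward; pixel columns grow to the right and rows downward; lengths in m; the calibration is good to about 2 mm. A picture is of the moment at which its call begins. get_calibration takes no time and is no camera call.
- order.close_job(): hands the job in, once; it reports no verdict.
The state is a dict: "t": time; "q": joint angles; "dq": joint speeds; "joint_torque": joint torques, N m; "tool_pos": TCP position; "orientation": TCP orientation; "force": force on the tool from outside, world axes, zero at the start; "wrist_torque": the same for the moment, N m; "opening": finger opening in m.
Only numpy, scipy, OpenCV 4.12 (cv2) and the standard library are available. Lean on these libraries where they do the work, as an engineer would, in place of code of your own. Each camera call takes 0.05 s, during which the arm holds its last target. There are 200 camera calls.

## Task

Lay the thin plywood sheet squarely on the metal plate that sits on the turntable, then lay the other metal plate squarely on the sheet, lined up with the plate below, so that the two metal plates never touch each other. Then turn the loaded turntable anticlockwise (seen from above) all the way to its stop, with the stack still in line and in the middle of the turntable. Leave the glass jar and the wooden offcut beside the turntable where they are.

Things in the scene. Friction and masses are not known exactly. Their poses are not given: they have to be found in the camera images.
- sheet: the separator: flat plywood sheet 150 x 60 x 6 mm (x axis along its length, z up), 50 g; origin at the centre of its underside. It starts lying centred on a dark wooden block (110 x 32 x 30 mm, long axis roughly that of the sheet) on one side of the bench, so its long edges overhang the block by 14 mm, 30 mm above the bench
- upper_plate: the plate still to be stacked: aluminium plate 140 x 50 x 18 mm with two dark round holes (x axis along its length, z up), about 0.34 kg; origin at the centre of its underside. It starts lying on a second block just like the first, on the other side of the bench
- lower_plate: the plate already on the turntable: same shape as the other plate; origin at the centre of its underside, which rests on the platter, so its top is 50 mm above the bench. Loose, and not fastened to the platter
- platter (a joint): angle of the turntable's platter, rad: it grows anticlockwise seen from above, from 0 to the stop at 1.571. It stays where it is left; turning it takes about 2 N at the handle
- turntable_pivot (a point): the turntable's axis, at the top face of its platter (dark steel disc of 130 mm radius, top face 32 mm above the bench). The point turns with the platter: x points to the handle
- turntable_handle (a point): grip point of the turntable's handle: an upright round steel post 18 mm across standing near the rim, 115 mm from the axis. The post rises from the platter (32 mm) to 116 mm above the bench; this point is on its axis, 100 mm above the bench. A lug on the rim outside the post meets a small steel stop block fixed to the base at the end of the turn
- jar: bystander: closed glass jar with a steel lid, 68 mm across, 85 mm tall; origin under its centre
- offcut: bystander: wood offcut 90 x 55 x 25 mm; origin under its centre
Not all that is in view belongs to the job. What is shaped like the lower_plate but red or turquoise is not meant.

How it is judged:
On the way, in this order (a step that is already met when the one before it is completed fails the run):
1. the sheet lies flat on the lower plate, lined up with it, and is let go (z of sheet in the frame of lower_plate between 0.015 and 0.021 m and horizontal distance between sheet and lower_plate below 0.01 m and angle between the x axis of sheet and the x axis of lower_plate, either way round below 0.12 rad and angle between sheet's own z axis and vertical below 0.06 rad and contact force between the fingers and sheet below 0.1 N), for 0.2 s.
2. the upper plate lies flat on the sheet, lined up with the lower plate, and is let go (z of sheet in the frame of lower_plate between 0.015 and 0.021 m and horizontal distance between each of sheet, upper_plate and lower_plate below 0.01 m and angle between the x axis of each of sheet, upper_plate and the x axis of lower_plate, either way round below 0.12 rad and angle between each of sheet, upper_plate's own z axis and vertical below 0.06 rad and z of upper_plate in the frame of lower_plate between 0.021 and 0.027 m and contact force between the fingers and upper_plate below 0.1 N), for 0.2 s.
3. the turntable is turned to its stop (value of joint platter above 1.52 rad), for 0.2 s.
At the end, for the whole second after the job is handed in: The lower plate rests flat on the turntable within 25 mm of its axis; the sheet lies flat on it and the upper plate flat on the sheet, each within 10 mm and 0.12 rad (7 degrees) of the lower plate; the platter stands past 1.52 rad, against its stop; all is at rest (z of sheet in the frame of lower_plate between 0.015 and 0.021 m and horizontal distance between each of sheet, upper_plate and lower_plate below 0.01 m and angle between the x axis of each of sheet, upper_plate and the x axis of lower_plate, either way round below 0.12 rad and angle between each of sheet, upper_plate's own z axis and vertical below 0.06 rad and z of upper_plate in the frame of lower_plate between 0.021 and 0.027 m and horizontal distance between lower_plate and turntable_pivot below 0.025 m and z of lower_plate in the frame of turntable_pivot between -0.003 and 0.003 m and linear speed of each of sheet, upper_plate, lower_plate below 0.02 m/s and velocity of joint platter between -0.05 and 0.05 rad/s and value of joint platter above 1.52 rad); the robot touches nothing.
It fails at once if the two metal plates touch each other (contact force between upper_plate and lower_plate above 0.3 N).
It fails at once if the jar or the offcut is moved by more than 40 mm (distance of any of jar, offcut from where it was at the start of the episode above 0.04 m).
It also fails if it takes over 67 s, if anything falls off the work surface, if the arm or the gripper's body presses on something with over 40 N, if the wrist force passes 120 N, or if a joint passes its speed limit or range.

## Working session

There is one attempt and no reset: what is moved stays moved. The work goes in short steps, Python scripts to look and compute and a tool call to move; the robot and the scene stay as the last step left them, time stands still between calls to the robot, and variables do not carry over. Pictures are saved under pics/ and viewed, about 8 in all and at most 12, crops included, and the job is handed in when it is done.

Besides the shell and the picture viewer there is one more tool, called after "Call:" as a command line: name --argument value ..., lists and objects as JSON in quotes. apply_moves: Moves the arm, as the interface text tells. Its arguments: {"type":"object","properties":{"deltas":{"type":"array"},"grip_force":{"type":"number"}},"required":["deltas"]}

```bash
mkdir -p pics; cat > h.py <<'E'
import numpy as np, cv2
from plant import robot, viewer, order
def px(name,u,v,z):
    c=viewer.get_calibration(name);R=np.array(c['R']);t=np.array(c['t'])
    d=R.T@np.array([(u-c['cx'])/c['fx'],(v-c['cy'])/c['fy'],1]);o=-R.T@t
    return o+d*(z-o[2])/d[2]
def proj(name,X):
    c=viewer.get_calibration(name);p=np.array(c['R'])@np.array(X)+np.array(c['t'])
    return np.array([c['fx']*p[0]/p[2]+c['cx'],c['fy']*p[1]/p[2]+c['cy']])
def tri(a,b):
    # a,b: (name,u,v) -> point, ray gap
    L=[]
    for n,u,v in (a,b):
        o=px(n,u,v,0);q=px(n,u,v,.3);L.append((o,(q-o)/np.linalg.norm(q-o)))
    (o1,d1),(o2,d2)=L
    s=np.linalg.lstsq(np.c_[d1,-d2],o2-o1,rcond=None)[0]
    p,q=o1+s[0]*d1,o2+s[1]*d2
    return (p+q)/2,np.linalg.norm(p-q)
E
python3 - <<'E'
from h import *
for n in('top','side'):
    cv2.imwrite(f'pics/{n}0.png',viewer.read_camera(n)); c=viewer.get_calibration(n); print(n,c['fx'],-np.array(c['R']).T@np.array(c['t']))
s=robot.read_state();print(s)
E
```

```text
top 517.5801826717044 [0.284701   0.05039032 1.23912675]
side 570.0408054092399 [ 0.15970045 -1.16660823  0.80389447]
{'t': 0.1, 'q': array([ 1.20558859e+00,  1.31075473e-01,  1.48913235e+00,  1.02229866e-05,
        1.52300165e+00, -8.54059560e-02]), 'dq': array([ 0.00063073, -0.001547  , -0.00312886, -0.00059587,  0.00099174,
       -0.00077863]), 'joint_torque': array([ 1.12941889e-03, -5.61341321e+01, -4.93096268e+01,  7.70725915e-02,
        2.91876763e-02, -7.19011018e-05]), 'tool_pos': array([0.16560877, 0.57648775, 0.40381906]), 'orientation': array([-4.38028184e-01, -3.11053013e+00,  2.47162597e-03]), 'force': array([-0.18235489,  0.07675281,  0.55513891]), 'wrist_torque': array([ 0.01680645, -0.02504925,  0.00224581]), 'opening': 0.09285603748732668}
```

View pics/top0.png

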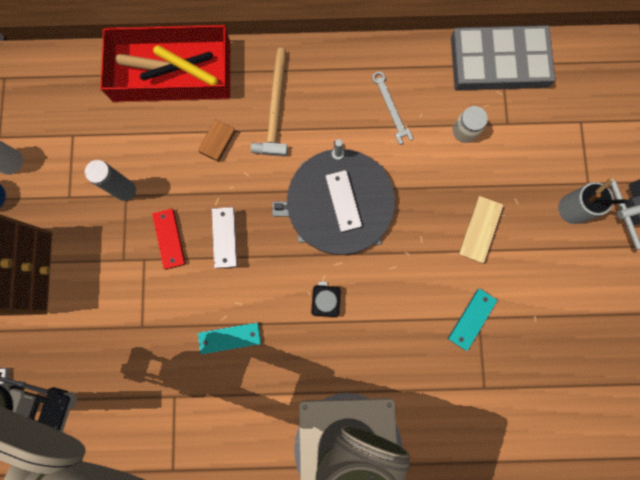

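View pics/side0.png

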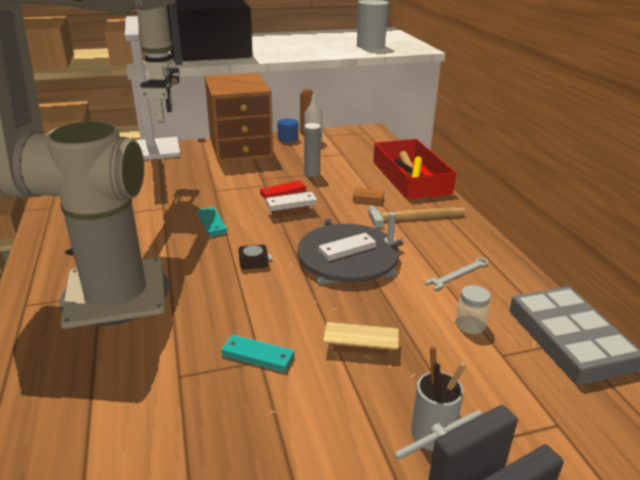

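The top view shows the turntable at (342,202) with the lower plate on it and the post at (338,150). The stop is to its left at (280,208), the sheet is at (482,230) and the upper plate at (224,238). The side view agrees: lower plate (347,246), upper plate (291,202), sheet (361,337), post (391,228).

```bash
python3 - <<'E'
from h import *
I={n:cv2.imread(f'pics/{n}0.png') for n in('top','side')}
seeds={'top':{'low':(342,202),'up':(224,238),'sheet':(482,230)},'side':{'low':(347,246),'up':(291,202),'sheet':(361,332)}}
vis=[]
C={}
for n,im in I.items():
    hsv=cv2.cvtColor(im,cv2.COLOR_BGR2HSV)
    for k,(u,v) in seeds[n].items():
        print(n,k,hsv[v,u], end=' ')
        w=hsv[v-45:v+45,u-45:u+45]
        if k=='sheet': m=cv2.inRange(w,(15,60,165 if n=='side' else 165),(35,150,255))
        else: m=cv2.inRange(w,(0,0,165),(180,60,255))
        cs,_=cv2.findContours(m,cv2.RETR_EXTERNAL,cv2.CHAIN_APPROX_NONE)
        c=max(cs,key=cv2.contourArea)+np.array([u-45,v-45])
        r=cv2.minAreaRect(c);C[n,k]=r
        q=cv2.approxPolyDP(c,4,True)[:,0]
        print(cv2.contourArea(c),np.round(r[0],1),np.round(r[1],1),round(r[2],1),'quad',q.tolist())
        # holes
        if k!='sheet':
            g=cv2.inRange(w,(0,0,0),(180,255,150)); mm=np.zeros_like(g); cv2.drawContours(mm,[c-np.array([u-45,v-45])],-1,255,-1)
            for h in cv2.findContours(g&mm,cv2.RETR_EXTERNAL,cv2.CHAIN_APPROX_NONE)[0]:
                M=cv2.minAreaRect(h); print('   hole',np.round(np.array(M[0])+[u-45,v-45],1),cv2.contourArea(h))
        o=w.copy();cv2.drawContours(o,[c-np.array([u-45,v-45])],-1,(0,0,255),1)
        vis.append(cv2.resize(np.hstack([w,o]),None,fx=2.9,fy=2.9,interpolation=cv2.INTER_CUBIC)[:, :])
        
H=[cv2.resize(v,(400,200)) for v in vis]
cv2.imwrite('pics/seg.png',np.vstack([np.hstack([H[i],H[i+3]]) for i in range(3)]))
E
```

```text
top low [  7  14 236] 1167.5 [342.9 200.4] [58.3 21.5] 74.3 quad [[326, 178], [344, 230], [360, 222], [346, 172]]
   hole [349. 222.] 6.0
   hole [337. 178.] 4.0
top up [  5  13 240] 1210.5 [223.2 237.1] [59.7 21.8] 87.1 quad [[231, 207], [212, 209], [215, 267], [235, 265]]
   hole [224.5 260. ] 6.0
   hole [222.5 213.5] 7.0
top sheet [ 21  97 239] 1601.0 [480.6 228.9] [26.9 63.2] 18.4 quad [[478, 196], [459, 254], [483, 262], [502, 204]]
side low [ 18  28 230] 561.5 [346.5 243.6] [12.6 54.8] 73.7 quad [[374, 240], [362, 233], [319, 247], [330, 255]]
   hole [328.3 248.2] 0.5
   hole [365.5 238. ] 0.0
side up [ 14  36 204] 359.0 [290.8 198.5] [ 9.2 47.9] 81.1 quad [[315, 198], [305, 192], [267, 201], [272, 206]]
side sheet [ 20 116 231] 1525.5 [361.3 334.5] [76.5 22.4] 4.2 quad [[325, 324], [324, 343], [392, 348], [399, 344], [397, 327]]
```

View pics/seg.png

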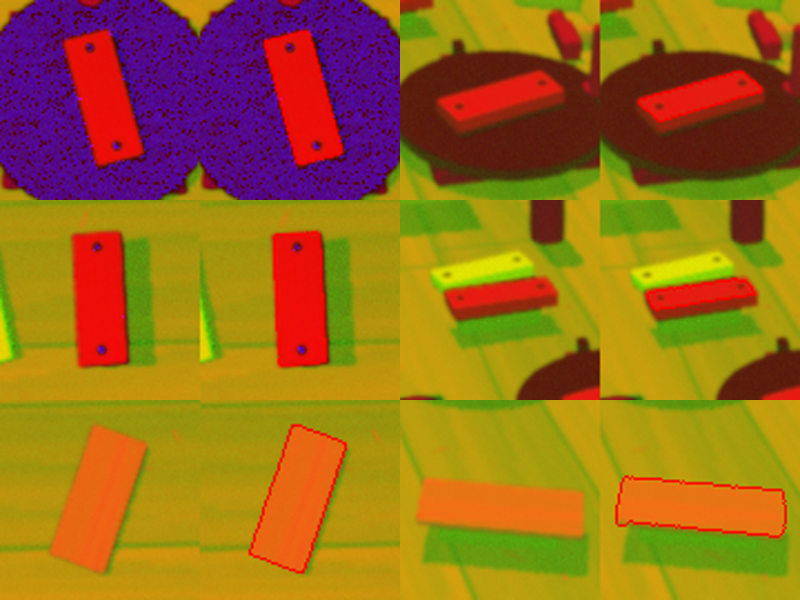

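Contours follow the top faces well. The side mask of the sheet also includes its front edge. Next I triangulate the centres, and get the disc and post.

```bash
python3 - <<'E'
from h import *
P=lambda n,a,b:print(n,*[np.round(x,4) for x in tri(('top',*a),('side',*b))])
P('low c',(342.9,200.4),(346.5,243.6));P('up c',(223.2,237.1),(290.8,198.5))
P('sheet far hi',(478,196),(397.5,327));P('sheet far lo',(459,254),(325,324))
def axis(name,cs,z):
    p=np.array([px('top',u,v,z) for u,v in cs]); 
    return p
for k,r,z in(('low',((342.9,200.4),(58.3,21.5),74.3),.05),('up',((223.2,237.1),(59.7,21.8),87.1),.048),('sheet',((480.6,228.9),(26.9,63.2),18.4),.036)):
    b=np.array([px('top',u,v,z)[:2] for u,v in cv2.boxPoints(r)]).astype(np.float32)
    R=cv2.minAreaRect(b); e=[b[1]-b[0],b[2]-b[1]]; e.sort(key=np.linalg.norm); d=e[1]
    print(k,R[0],R[1],'yaw',np.mod(np.arctan2(d[1],d[0]),np.pi))
im=cv2.imread('pics/top0.png');hsv=cv2.cvtColor(im,cv2.COLOR_BGR2HSV)
w=im[130:270,270:410]; m=cv2.inRange(w,(0,0,0),(95,95,95)); g=w.astype(int); m[(g.max(2)-g.min(2))>25]=0
c=max(cv2.findContours(m,cv2.RETR_EXTERNAL,cv2.CHAIN_APPROX_NONE)[0],key=cv2.contourArea)[:,0]+[270,130]
q=np.array([px('top',u,v,.032)[:2] for u,v in c])
# robust circle fit
from scipy.optimize import least_squares
f=least_squares(lambda s:np.hypot(q[:,0]-s[0],q[:,1]-s[1])-s[2],[*q.mean(0),.13],loss='soft_l1',f_scale=.002);print('disc',f.x)
si=cv2.imread('pics/side0.png')
cv2.imwrite('pics/post.png',np.hstack([cv2.resize(im[125:185,310:370],(400,400),interpolation=cv2.INTER_CUBIC),cv2.resize(si[200:260,360:420],(400,400),interpolation=cv2.INTER_CUBIC)]))
E
```

```text
low c [ 0.5653 -0.0057  0.0504] 0.0014
up c [0.4864 0.2762 0.0486] 0.0027
sheet far hi [ 0.5709 -0.3283  0.0384] 0.0032
sheet far lo [ 0.4321 -0.274   0.033 ] 0.0003
low (0.5655252933502197, -0.005646847188472748) (0.14123013615608215, 0.05132584273815155) yaw 0.22997642
up (0.48588863015174866, 0.27681902050971985) (0.1428721696138382, 0.05132390931248665) yaw 0.051626205
sheet (0.4905898869037628, -0.32891231775283813) (0.06306619942188263, 0.15536414086818695) yaw 2.7554088
disc [ 0.56784454 -0.00110199  0.12721695]
```

View pics/post.png

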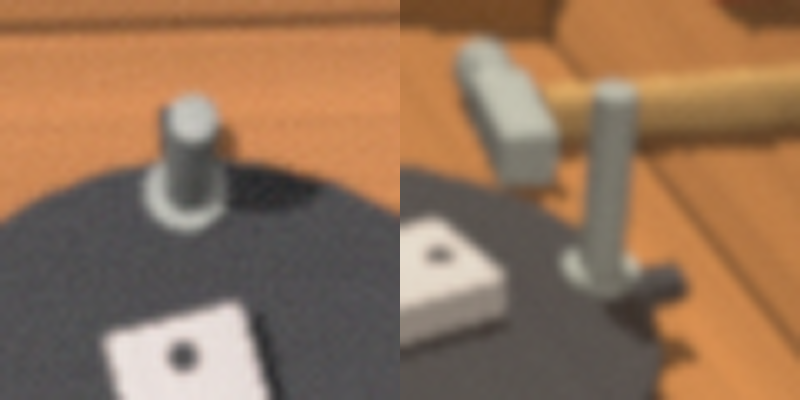

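```bash
cat >> h.py <<'E'
from scipy.spatial.transform import Rotation as Ro
def state():
    s=robot.read_state(); M=Ro.from_rotvec(s['orientation']).as_matrix()
    return s['tool_pos'],np.arctan2(M[1,0],M[0,0]),s
def plan(*wps,psi0=None,start=None,step=.050,turn=.17):
    """wps: (x,y,ztcp,psi,grip); psi unwrapped towards nearest unless given; prints rows"""
    p,a,s=state(); p=np.array(start if start is not None else p); a=a if psi0 is None else psi0; rows=[]
    for x,y,z,ps,g in wps:
        T=np.array([x,y,z]); n=max(1,int(np.ceil(max(np.linalg.norm(T-p)/step,abs(ps-a)/turn)-1e-6)))
        p0,a0=p.copy(),a
        for i in range(1,n+1):
            q=p0+(T-p0)*i/n; b=a0+(ps-a0)*i/n; d=q-p
            L=np.round(1000*np.array([d@[np.cos(a),np.sin(a),0],d@[np.sin(a),-np.cos(a),0],-d[2]]),1)+0.; t=round(a-b,3)
            rows.append([g,L.tolist(),t])
            p=p+np.array([np.cos(a)*L[0]+np.sin(a)*L[1],np.sin(a)*L[0]-np.cos(a)*L[1],-L[2]])/1000; a-=t
    for i in range(0,len(rows),5): print(str(rows[i:i+5]).replace(' ',''))
E
python3 - <<'E'
from h import *
print(tri(('top',338.95,142.7),('side',392.2,213.5)),px('top',338.95,142.7,.116),px('side',392.2,213.5,.116))
p,a,s=state();print(p,a)
plan((.43,.2,.40,2.0,93),(.491,-.329,.33,-.386,93))
E
```

```text
(array([0.68554014, 0.00147217, 0.11640882]), np.float64(0.0037522082074717086)) [0.68374195 0.00188896 0.116     ] [0.6880571  0.00282871 0.116     ]
[0.16560877 0.57648775 0.40381906] 2.8617902584351116
[[93,[-35.8,-28.9,0.4],np.float64(0.086)],[93,[-38.2,-25.7,0.4],np.float64(0.086)],[93,[-40.2,-22.3,0.3],np.float64(0.087)],[93,[-42.0,-18.8,0.4],np.float64(0.086)],[93,[-43.5,-15.0,0.4],np.float64(0.086)]]
[[93,[-44.6,-11.3,0.4],np.float64(0.086)],[93,[-45.4,-7.4,0.4],np.float64(0.086)],[93,[-45.8,-3.5,0.4],np.float64(0.086)],[93,[-46.1,0.5,0.3],np.float64(0.087)],[93,[-45.7,4.4,0.4],np.float64(0.086)]]
[[93,[-33.8,-11.0,4.7],np.float64(0.159)],[93,[-35.0,-5.5,4.6],np.float64(0.159)],[93,[-35.5,0.2,4.7],np.float64(0.159)],[93,[-35.1,5.7,4.7],np.float64(0.159)],[93,[-33.6,11.3,4.6],np.float64(0.159)]]
[[93,[-31.5,16.4,4.7],np.float64(0.159)],[93,[-28.5,21.2,4.7],np.float64(0.159)],[93,[-24.8,25.4,4.6],np.float64(0.159)],[93,[-20.4,29.1,4.7],np.float64(0.159)],[93,[-15.6,31.9,4.7],np.float64(0.16)]]
[[93,[-10.2,34.0,4.6],np.float64(0.159)],[93,[-4.8,35.1,4.7],np.float64(0.159)],[93,[0.8,35.5,4.7],np.float64(0.159)],[93,[6.5,34.9,4.7],np.float64(0.159)],[93,[11.9,33.5,4.6],np.float64(0.159)]]
```

Call:
apply_moves --deltas '[[93,[-36,-29,0],0.086],[93,[-38,-26,0],0.086],[93,[-40,-22,0],0.086],[93,[-42,-19,0],0.086],[93,[-43.5,-15,0],0.086]]' --grip_force 20

```text
t: 0.72
tool_pos: [0.2982, 0.3869, 0.4043]
orientation: [-1.096, -2.944, 0.001]
force: [0.3, -0.5, 0.3]
opening: 0.0931
```

Call:
apply_moves --deltas '[[93,[-45,-11,0],0.086],[93,[-45,-7,0],0.086],[93,[-46,-3.5,0],0.086],[93,[-46,0.5,0],0.086],[93,[-46,4,0],0.086]]'

```text
t: 1.35
tool_pos: [0.4309, 0.1989, 0.4044]
orientation: [-1.699, -2.642, 0.0]
force: [-0.5, 0.0, 0.5]
opening: 0.0928
```

Call:
apply_moves --deltas '[[93,[-34,-11,5],0.16],[93,[-35,-5.5,5],0.16],[93,[-35.5,0,5],0.16],[93,[-35,6,5],0.16],[93,[-34,11,5],0.16]]'

```text
t: 1.98
tool_pos: [0.4505, 0.0223, 0.3792]
orientation: [-2.596, -1.769, 0.001]
force: [0.1, 0.1, 0.6]
opening: 0.0931
```

Call:
apply_moves --deltas '[[93,[-31.5,16.5,5],0.16],[93,[-28.5,21,5],0.16],[93,[-25,25.5,5],0.16],[93,[-20.5,29,5],0.16],[93,[-15.5,32,5],0.16]]'

```text
t: 2.6
tool_pos: [0.4697, -0.1543, 0.3542]
orientation: [-3.08, -0.619, 0.001]
force: [0.2, 0.2, 0.3]
opening: 0.0929
```

Call:
apply_moves --deltas '[[93,[-10,34,5],0.16],[93,[-5,35,5],0.16],[93,[1,35.5,5],0.16],[93,[6.5,35,5],0.16],[93,[12,33.5,5],0.15]]'

```text
t: 3.22
tool_pos: [0.4888, -0.3307, 0.329]
orientation: [-3.081, 0.614, 0.001]
force: [0.3, 0.2, 0.3]
opening: 0.0931
```

```bash
python3 - <<'E'
from h import *
p,a,s=state();print(p,a,s['q'],s['force'])
plan((.4906,-.3289,.26,-.386,93),(.4906,-.3289,.206,-.386,93))
E
```

```text
[ 0.48877327 -0.33074467  0.32903663] -0.39333253056505935 [-6.81775393e-01  1.51081257e-01  1.60519781e+00  1.64192970e-05
  1.38616460e+00  1.28235055e+00] [0.29295694 0.2271677  0.2916953 ]
[[93,[0.5,-1.2,34.5],np.float64(-0.004)],[93,[0.5,-1.2,34.5],np.float64(-0.003)],[93,[0.0,0.0,27.0],np.float64(-0.0)],[93,[0.0,0.0,27.0],np.float64(-0.0)]]
```

Call:
apply_moves --deltas '[[93,[1,-2.4,34.5],-0.007],[93,[0,0,34.5],0],[93,[0,0,27],0],[93,[0,0,27],0],[75,[0,0,0],0]]' --grip_force 12

```text
t: 3.85
tool_pos: [0.4894, -0.3268, 0.2037]
orientation: [-3.082, 0.595, 0.009]
force: [-0.8, 1.0, 0.4]
opening: 0.087
```

Call:
apply_moves --deltas '[[50,[0,0,0],0],[50,[0,0,0],0],[50,[0,0,0],0],[50,[0,0,0],0],[50,[0,0,0],0]]'

```text
t: 4.47
tool_pos: [0.4913, -0.3282, 0.2082]
orientation: [3.084, -0.595, 0.003]
force: [-0.9, -0.0, 7.5]
opening: 0.0598
```

Call:
apply_moves --deltas '[[50,[0,0,-20],0],[50,[0,0,-30],0],[50,[0,0,-40],0],[50,[0,0,-30],0],[50,[0,0,0],0]]'

```text
t: 5.1
tool_pos: [0.4916, -0.3285, 0.3313]
orientation: [3.082, -0.595, 0.01]
force: [0.0, -0.5, 0.0]
opening: 0.0597
```

```bash
python3 - <<'E'
from h import *
a=viewer.read_camera('top');b=viewer.read_camera('side');p,y,s=state();print(p,y,s['opening'])
cv2.imwrite('pics/top1.png',a);cv2.imwrite('pics/side1.png',b)
cv2.imwrite('pics/c1.png',np.hstack([cv2.resize(a[140:340,400:600],(400,400)),cv2.resize(b[180:380,260:460],(400,400))]))
E
```

```text
[ 0.49063401 -0.32770817  0.32687703] -0.3811957265593128 0.05973918024471583
```

View pics/c1.png

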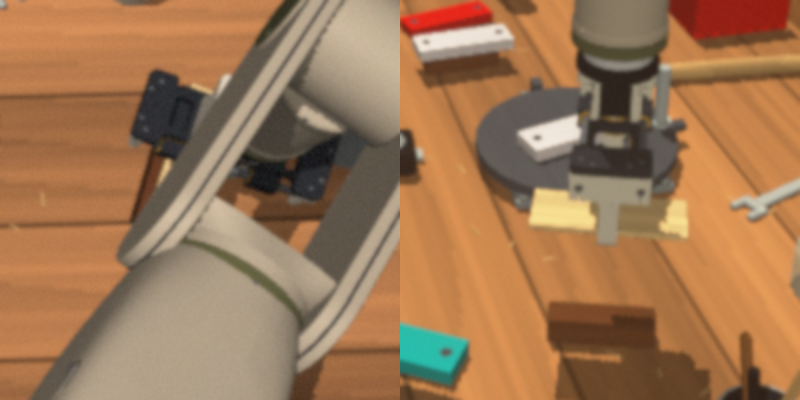

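Sheet is held at opening 59.7 mm; its lower near corners are at about (325,295) and (404,298) in the side view. Now I measure how it sits in the grip.

```bash
python3 - <<'E'
from h import *
b=cv2.imread('pics/side1.png');h=cv2.cvtColor(b,cv2.COLOR_BGR2HSV)
m=cv2.inRange(h,(15,60,140),(35,150,255));m[:265]=0;m[310:]=0;m[:,:315]=0;m[:,415:]=0
cs=[c for c in cv2.findContours(m,cv2.RETR_EXTERNAL,cv2.CHAIN_APPROX_NONE)[0] if cv2.contourArea(c)>30]
p,a,s=state(); c=viewer.get_calibration('side');R=np.array(c['R']);o=-R.T@np.array(c['t'])
e=np.array([np.cos(a),np.sin(a),0]);n=np.array([-np.sin(a),np.cos(a),0])
def vert(u,v,off):
    d=R.T@np.array([(u-c['cx'])/c['fx'],(v-c['cy'])/c['fy'],1]); q=o+d*((p+n*off-o)@n)/(d@n)
    return round((q-p)@e*1000,1),round(q[2]*1000,1)
for k in cs:
    for q in cv2.approxPolyDP(k,2,True)[:,0]: print(q,'near plane',vert(*q,-.03),'far',vert(*q,.03))
print(p,a)
E
```

```text
[324 286] near plane (np.float64(-72.9), np.float64(172.6)) far (np.float64(-78.3), np.float64(129.1))
[325 294] near plane (np.float64(-70.7), np.float64(154.1)) far (np.float64(-75.9), np.float64(109.4))
[353 296] near plane (np.float64(-17.5), np.float64(154.2)) far (np.float64(-19.0), np.float64(109.5))
[361 302] near plane (np.float64(-1.7), np.float64(141.5)) far (np.float64(-2.2), np.float64(95.9))
[367 302] near plane (np.float64(9.6), np.float64(142.6)) far (np.float64(10.0), np.float64(97.0))
[369 298] near plane (np.float64(12.9), np.float64(152.3)) far (np.float64(13.4), np.float64(107.5))
[404 298] near plane (np.float64(78.1), np.float64(158.3)) far (np.float64(83.1), np.float64(113.9))
[402 279] near plane (np.float64(70.7), np.float64(201.1)) far (np.float64(75.3), np.float64(159.6))
[394 279] near plane (np.float64(56.2), np.float64(199.8)) far (np.float64(59.7), np.float64(158.3))
[390 288] near plane (np.float64(50.4), np.float64(178.9)) far (np.float64(53.6), np.float64(135.9))
[369 285] near plane (np.float64(11.2), np.float64(182.3)) far (np.float64(11.6), np.fl
[... 382 characters left out ...]
p.float64(36.7), np.float64(151.4))
[369 281] near plane (np.float64(10.7), np.float64(191.4)) far (np.float64(11.1), np.float64(149.2))
[366 301] near plane (np.float64(7.6), np.float64(144.7)) far (np.float64(7.8), np.float64(99.4))
[359 300] near plane (np.float64(-5.7), np.float64(145.9)) far (np.float64(-6.5), np.float64(100.6))
[360 283] near plane (np.float64(-5.7), np.float64(185.4)) far (np.float64(-6.4), np.float64(142.8))
[357 279] near plane (np.float64(-11.7), np.float64(193.9)) far (np.float64(-12.8), np.float64(152.0))
[327 274] near plane (np.float64(-67.8), np.float64(200.4)) far (np.float64(-72.8), np.float64(158.9))
[ 0.49063401 -0.32770817  0.32687703] -0.3811957265593128
```

```bash
python3 - <<'E'
from h import *
plan((.5645,-.006,.33,.23,50),(.5645,-.006,.245,.23,50),step=.04)
E
```

```text
[[50,[-5.7,-36.2,-0.3],np.float64(-0.068)],[50,[-3.2,-36.6,-0.4],np.float64(-0.068)],[50,[-0.7,-36.6,-0.3],np.float64(-0.068)],[50,[1.8,-36.7,-0.4],np.float64(-0.068)],[50,[4.2,-36.4,-0.3],np.float64(-0.068)]]
[[50,[6.8,-36.0,-0.4],np.float64(-0.067)],[50,[9.1,-35.6,-0.3],np.float64(-0.068)],[50,[11.5,-34.8,-0.4],np.float64(-0.068)],[50,[13.9,-33.9,-0.3],np.float64(-0.068)],[50,[0.0,0.0,28.3],np.float64(-0.0)]]
[[50,[0.0,0.0,28.4],np.float64(-0.0)],[50,[0.0,0.0,28.3],np.float64(-0.0)]]
```

Call:
apply_moves --deltas '[[50,[-5.7,-36,0],-0.068],[50,[-3,-36.5,0],-0.068],[50,[-0.7,-36.5,-1],-0.068],[50,[1.8,-36.7,-1],-0.068],[50,[4.2,-36.4,-1],-0.068]]'

```text
t: 5.82
tool_pos: [0.5312, -0.1481, 0.3276]
orientation: [-3.14, 0.061, 0.005]
force: [0.5, 1.0, -1.2]
opening: 0.0597
```

Call:
apply_moves --deltas '[[50,[6.8,-36,0],-0.068],[50,[9,-35.5,0],-0.068],[50,[11.5,-35,0],-0.068],[50,[14,-34,0],-0.068],[50,[0,0,0],0]]'

```text
t: 6.45
tool_pos: [0.5641, -0.0041, 0.3277]
orientation: [-3.119, -0.367, 0.005]
force: [-0.2, -0.6, -1.2]
opening: 0.0597
```

Call:
apply_moves --deltas '[[50,[0,0,25],0],[50,[0,0,25],0],[50,[0,0,25],0],[50,[0,0,0],0],[50,[0,0,0],0]]'

```text
t: 7.08
tool_pos: [0.5646, -0.0069, 0.255]
orientation: [3.121, 0.36, -0.001]
force: [-0.1, -0.8, -0.1]
opening: 0.0599
```

```bash
python3 - <<'E'
from h import *
b=viewer.read_camera('side');cv2.imwrite('pics/side2.png',b);cv2.imwrite('pics/c2.png',cv2.resize(b[160:300,270:450],(771,600),interpolation=cv2.INTER_CUBIC))
p,a,s=state();print(p,a,s['force'],s['opening'])
plan((.5645,-.006,.234,.23,50),(.5645,-.006,.226,.23,50),step=.04)
E
```

```text
[ 0.56491024 -0.00681497  0.25571528] 0.23011490625637265 [ 0.82193904  0.07978097 -0.62947016] 0.059695081033687376
[[50,[-0.2,-0.9,21.7],np.float64(0.0)],[50,[0.0,0.0,8.0],np.float64(0.0)]]
```

View pics/c2.png

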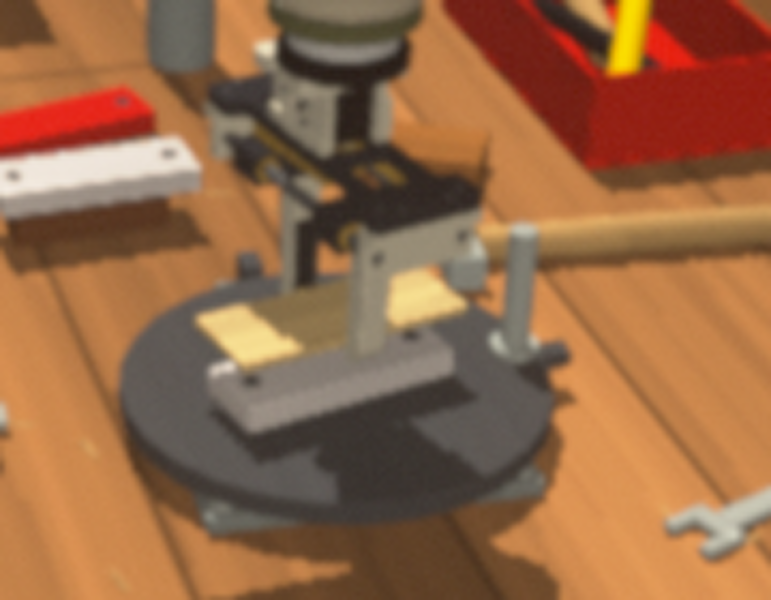

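Sheet is level above the lower plate and lined up with it; the post is clear at crop (522,290).

Call:
apply_moves --deltas '[[50,[0,-1,12],0],[50,[0,0,10],0],[50,[0,0,3],0],[50,[0,0,2],0],[50,[0,0,0],0]]'

```text
t: 7.75
tool_pos: [0.5645, -0.0054, 0.2281]
orientation: [3.121, 0.362, 0.0]
force: [-1.8, -0.3, 1.9]
opening: 0.0599
```

Call:
apply_moves --deltas '[[50,[0,0,1],0],[50,[0,0,1],0],[50,[0,0,0],0]]'

```text
t: 8.12
tool_pos: [0.5648, -0.0053, 0.2273]
orientation: [3.121, 0.362, 0.002]
force: [-5.0, 0.9, 12.1]
opening: 0.06
```

Call:
apply_moves --deltas '[[50,[0,0,-1],0],[62,[0,0,0],0],[66,[0,0,0],0],[75,[0,0,0],0],[88,[0,0,0],0]]'

```text
t: 8.75
tool_pos: [0.5643, -0.0054, 0.2266]
orientation: [-3.121, -0.362, 0.0]
force: [0.3, -0.9, -0.3]
opening: 0.0807
```

Call:
apply_moves --deltas '[[93,[0,0,0],0],[93,[0,0,-15],0],[93,[0,0,-40],0],[93,[0,0,-50],0],[93,[0,0,-20],0]]'

```text
t: 9.38
tool_pos: [0.5653, -0.0054, 0.3567]
orientation: [3.119, 0.362, 0.01]
force: [-0.6, 0.8, -1.0]
opening: 0.0929
```

```bash
python3 - <<'E'
from h import *
print(state()[:2])
# to upper plate: start rotation ~.05, stand off above plate
plan((.486,.2767,.345,.0516,93),(.486,.2767,.25,.0516,93),step=.045)
E
```

```text
(array([ 0.56527452, -0.00543345,  0.35668338]), np.float64(0.23086240485218937))
[[93,[-1.8,-41.8,1.7],np.float64(0.026)],[93,[-2.9,-41.8,1.6],np.float64(0.025)],[93,[-3.9,-41.7,1.7],np.float64(0.026)],[93,[-5.0,-41.5,1.7],np.float64(0.025)],[93,[-6.1,-41.5,1.6],np.float64(0.026)]]
[[93,[-7.1,-41.2,1.7],np.float64(0.026)],[93,[-8.2,-41.1,1.7],np.float64(0.025)],[93,[0.0,0.0,31.7],np.float64(0.0)],[93,[0.0,0.0,31.6],np.float64(0.0)],[93,[0.0,0.0,31.7],np.float64(0.0)]]
```

Call:
apply_moves --deltas '[[93,[-2,-42,2],0.026],[93,[-3,-42,2],0.026],[93,[-4,-41.5,2],0.026],[93,[-5,-41.5,2],0.026],[93,[-6,-41.5,2],0.026]]'

```text
t: 10.0
tool_pos: [0.5068, 0.1975, 0.3415]
orientation: [3.138, 0.157, -0.001]
force: [0.3, -0.0, 0.8]
opening: 0.0932
```

Call:
apply_moves --deltas '[[93,[-7,-41,1],0.025],[93,[-8,-41,1],0.024],[93,[0,0,30],0],[93,[0,0,30],0],[93,[0,0,25],0]]'

```text
t: 10.62
tool_pos: [0.4848, 0.2768, 0.2532]
orientation: [3.14, 0.082, -0.002]
force: [0.1, 0.0, 0.1]
opening: 0.0928
```

```bash
python3 - <<'E'
from h import *
a=viewer.read_camera('top');b=viewer.read_camera('side');print(state()[:2])
cv2.imwrite('pics/top3.png',a);cv2.imwrite('pics/side3.png',b)
cv2.imwrite('pics/c3.png',np.hstack([cv2.resize(a[130:280,270:420],(400,400),interpolation=cv2.INTER_CUBIC),cv2.resize(b[160:310,270:420],(400,400),interpolation=cv2.INTER_CUBIC)]))
plan((.486,.2767,.221,.0516,93))
for nm,im in(('top',a),('side',b)):
    w=cv2.cvtColor(im[150:300,280:410],cv2.COLOR_BGR2HSV);m=cv2.inRange(w,(15,60,150),(35,150,255))
    for c in cv2.findContours(m,cv2.RETR_EXTERNAL,cv2.CHAIN_APPROX_NONE)[0]:
        if cv2.contourArea(c)>300:
            c=c+np.array([280,150]);r=cv2.minAreaRect(c);print(nm,np.round(r[0],1),r[1],cv2.approxPolyDP(c,3,True)[:,0].tolist())
            if nm=='top':
                B=np.array([px('top',u,v,.056)[:2] for u,v in cv2.boxPoints(r)]);e=sorted([B[1]-B[0],B[2]-B[1]],key=np.linalg.norm)[1];print(B.mean(0),np.mod(np.arctan2(e[1],e[0]),np.pi))
E
```

```text
(array([0.48365854, 0.27605916, 0.25107184]), np.float64(0.05202342356201014))
[[93,[2.4,-0.5,30.1],np.float64(0.0)]]
top [342.7 200.4] (63.433536529541016, 26.071626663208008) [[324, 173], [330, 201], [350, 229], [362, 228], [347, 168]]
[ 0.56423019 -0.00460315] 0.21847701592083935
side [348.1 241.4] (16.004072189331055, 56.886661529541016) [[377, 239], [364, 229], [342, 235], [321, 250], [331, 254]]
```

View pics/c3.png

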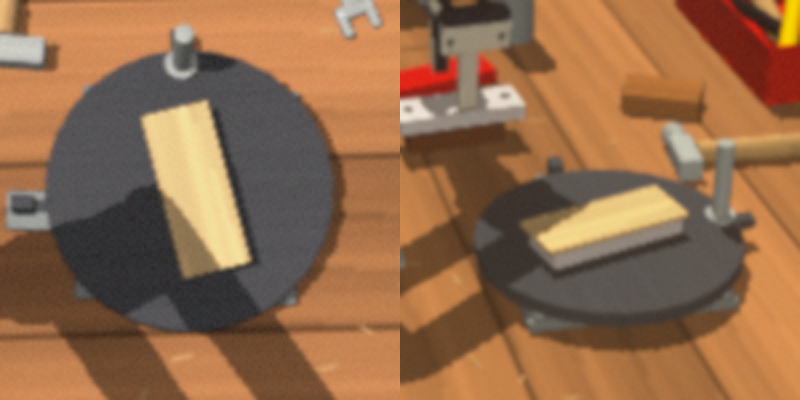

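The sheet lies squarely on the lower plate (centre (0.564,-0.005), yaw 0.22). On to gripping the upper plate.

Call:
apply_moves --deltas '[[93,[1,0,15],0],[93,[0,0,13],0],[93,[0,0,0],0],[70,[0,0,0],0],[40,[0,0,0],0]]' --grip_force 30

```text
t: 11.35
tool_pos: [0.4867, 0.2769, 0.2275]
orientation: [-3.14, -0.081, -0.002]
force: [0.6, 0.4, -0.4]
opening: 0.0775
```

Call:
apply_moves --deltas '[[40,[0,0,0],0],[40,[0,0,0],0],[40,[0,0,0],0],[40,[0,0,0],0]]'

```text
t: 11.85
tool_pos: [0.4864, 0.2767, 0.2269]
orientation: [3.14, 0.081, 0.0]
force: [-0.1, -1.3, 1.2]
opening: 0.0492
```

Call:
apply_moves --deltas '[[40,[0,0,-15],0],[40,[0,0,-30],0],[40,[0,0,-40],0],[40,[0,0,-30],0],[40,[0,0,0],0]]'

```text
t: 12.48
tool_pos: [0.4873, 0.2773, 0.3454]
orientation: [-3.138, -0.081, -0.009]
force: [0.4, -0.2, -2.8]
opening: 0.0496
```

```bash
python3 - <<'E'
from h import *
b=viewer.read_camera('side');cv2.imwrite('pics/side4.png',b)
p,a,s=state();print(p,a,s['force'],s['opening'])
cv2.imwrite('pics/c4.png',cv2.resize(b[110:230,220:380],(800,600),interpolation=cv2.INTER_CUBIC))
E
```

```text
[0.48660773 0.27694561 0.34289132] 0.05181004156899077 [-0.15998675 -0.05727343 -4.09592299] 0.04940464402834975
```

View pics/c4.png

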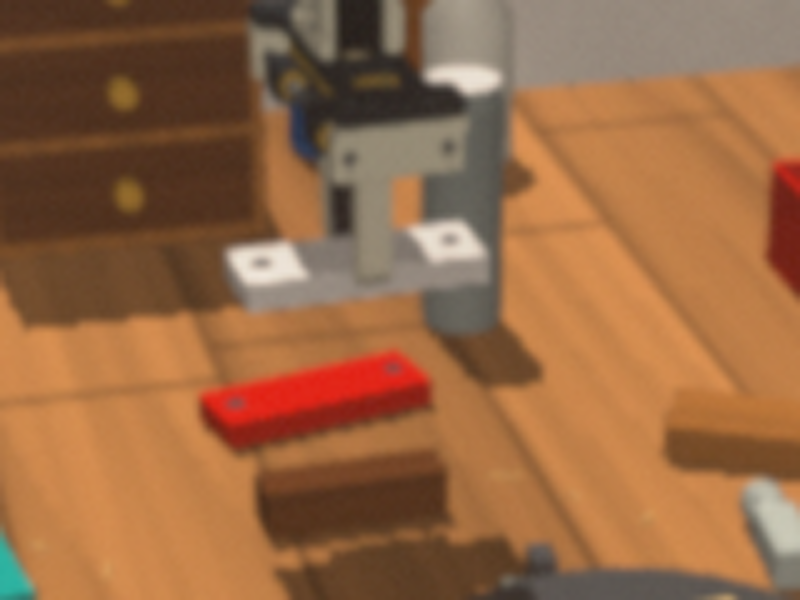

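The plate is held level, with weight 4 N and opening 49.4 mm. I carry it over.

```bash
python3 - <<'E'
from h import *
plan((.5655,-.0055,.343,.227,40),step=.036)
E
```

```text
[[40,[7.1,31.8,0.0],np.float64(-0.019)],[40,[6.6,31.9,0.0],np.float64(-0.02)],[40,[5.8,32.1,0.0],np.float64(-0.019)],[40,[5.3,32.1,0.0],np.float64(-0.02)],[40,[4.6,32.3,-0.1],np.float64(-0.019)]]
[[40,[4.1,32.3,0.0],np.float64(-0.02)],[40,[3.3,32.4,0.0],np.float64(-0.019)],[40,[2.8,32.5,0.0],np.float64(-0.02)],[40,[2.1,32.5,0.0],np.float64(-0.019)]]
```

Call:
apply_moves --deltas '[[40,[7,32,0],-0.0195],[40,[6.5,32,0],-0.0195],[40,[6,32,0],-0.0195],[40,[5.3,32,0],-0.0195],[40,[4.6,32.3,0],-0.0195]]'

```text
t: 13.15
tool_pos: [0.5296, 0.1186, 0.3391]
orientation: [3.133, 0.235, -0.006]
force: [-0.3, 0.1, -2.1]
opening: 0.0498
```

Call:
apply_moves --deltas '[[40,[4,32.3,0],-0.0195],[40,[3.3,32.4,0],-0.0195],[40,[2.8,32.5,0],-0.0195],[40,[2,32.5,0],-0.019],[40,[0,0,0],0]]'

```text
t: 13.78
tool_pos: [0.5647, -0.0077, 0.3392]
orientation: [-3.122, -0.351, 0.006]
force: [-0.0, -0.3, -2.9]
opening: 0.0497
```

Call:
apply_moves --deltas '[[40,[0,0,20],0],[40,[0,0,25],0],[40,[0,0,20],0],[40,[0,0,8],0],[40,[0,0,0],0]]'

```text
t: 14.4
tool_pos: [0.5648, -0.0054, 0.2678]
orientation: [-3.121, -0.356, 0.003]
force: [-0.5, 0.5, -1.6]
opening: 0.0494
```

```bash
python3 - <<'E'
from h import *
b=viewer.read_camera('side');a=viewer.read_camera('top');cv2.imwrite('pics/side5.png',b)
p,y,s=state();print(p,y,s['force'],s['opening'])
cv2.imwrite('pics/c5.png',np.hstack([cv2.resize(b[180:290,290:400],(400,400),interpolation=cv2.INTER_CUBIC),cv2.resize(a[140:260,280:400],(400,400),interpolation=cv2.INTER_CUBIC)]))
E
```

```text
[ 0.56552556 -0.00567735  0.26953261] 0.22699177439001808 [-0.10678436  0.57034145 -2.60230028] 0.04976805794263683
```

View pics/c5.png

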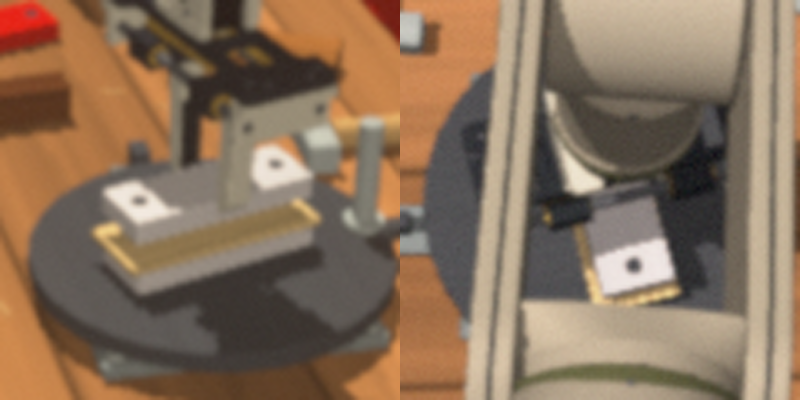

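The upper plate hovers level and lined up with the sheet, about 16 mm above it. I lower it.

Call:
apply_moves --deltas '[[40,[0,0,8],0],[40,[0,0,5],0],[40,[0,0,1],0],[40,[0,0,0],0],[40,[0,0,0],0]]'

```text
t: 15.12
tool_pos: [0.5652, -0.0058, 0.2549]
orientation: [3.121, 0.356, 0.0]
force: [-0.3, -0.2, -2.6]
opening: 0.0493
```

Call:
apply_moves --deltas '[[40,[0,0,1],0],[40,[0,0,1],0],[40,[0,0,0],0]]'

```text
t: 15.5
tool_pos: [0.5652, -0.0058, 0.2529]
orientation: [3.121, 0.356, 0.0]
force: [-1.1, -0.8, -2.0]
opening: 0.0493
```

Call:
apply_moves --deltas '[[40,[0,0,1],0],[40,[0,0,0],0]]'

```text
t: 15.75
tool_pos: [0.5652, -0.0058, 0.2528]
orientation: [3.121, 0.356, 0.0]
force: [-5.1, 0.2, 7.5]
opening: 0.0493
```

Contact. Release.

Call:
apply_moves --deltas '[[40,[0,0,-0.7],0],[52,[0,0,0],0],[58,[0,0,0],0],[75,[0,0,0],0],[93,[0,0,0],0]]'

```text
t: 16.38
tool_pos: [0.5652, -0.0058, 0.2524]
orientation: [3.121, 0.355, -0.0]
force: [-0.0, -0.6, -0.2]
opening: 0.0736
```

Call:
apply_moves --deltas '[[93,[0,0,0],0],[93,[0,0,-20],0],[93,[0,0,-45],0],[93,[0,0,-50],0],[93,[0,0,0],0]]'

```text
t: 17.0
tool_pos: [0.5667, -0.0059, 0.3749]
orientation: [3.119, 0.355, 0.017]
force: [-0.2, -0.5, -0.7]
opening: 0.0928
```

```bash
python3 - <<'E'
from h import *
# fly via free side to above the post: jaws open tangentially, post z top .116
print(state()[:2]); plan((.685,.002,.37,.02,50),step=.045)
E
```

```text
(array([ 0.56674793, -0.00591436,  0.37488192]), np.float64(0.22686653214548425))
[[50,[39.0,6.3,1.6],np.float64(0.069)],[50,[39.3,3.6,1.7],np.float64(0.069)],[50,[39.5,0.9,1.6],np.float64(0.069)]]
```

Call:
apply_moves --deltas '[[40,[39,6.3,1.6],0.069],[40,[39.3,3.6,1.7],0.069],[40,[39.5,1,1.6],0.069],[40,[0,0,0],0],[40,[0,0,0],0]]' --grip_force 10

```text
t: 17.62
tool_pos: [0.6829, 0.002, 0.3622]
orientation: [-3.141, -0.032, 0.002]
force: [0.3, -0.1, -0.7]
opening: 0.0477
```

```bash
python3 - <<'E'
from h import *
b=viewer.read_camera('side');cv2.imwrite('pics/side6.png',b);cv2.imwrite('pics/c6.png',cv2.resize(b[120:280,290:450],(600,600),interpolation=cv2.INTER_CUBIC))
print(state()[:2]);plan((.685,.002,.275,.02,40),step=.035)
E
```

```text
(array([0.68274057, 0.00196988, 0.36275391]), np.float64(0.02042730108599274))
[[40,[0.8,0.0,29.3],np.float64(0.0)],[40,[0.7,0.0,29.2],np.float64(0.0)],[40,[0.8,0.0,29.3],np.float64(0.0)]]
```

View pics/c6.png

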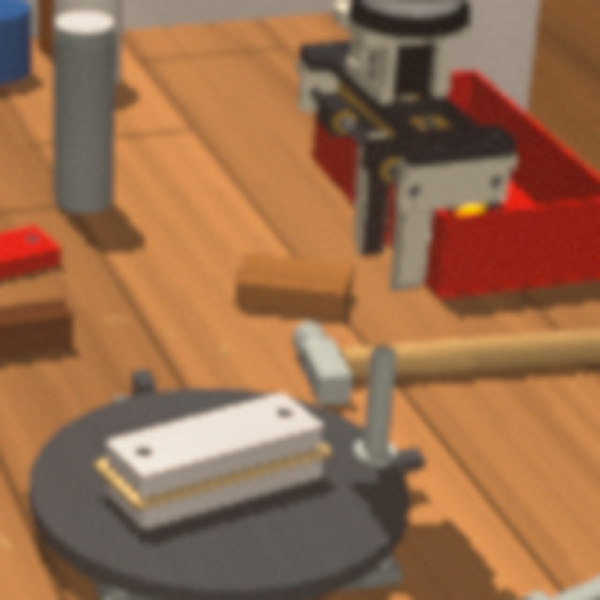

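The stack stands flat and lined up (plate at crop (215,440)), and the open fingers are straight above the post at (382,350).

Call:
apply_moves --deltas '[[40,[2,0,25],0],[40,[0,0,25],0],[40,[0,0,25],0],[40,[0,0,12],0],[24,[0,0,0],0]]'

```text
t: 18.3
tool_pos: [0.6847, 0.002, 0.2753]
orientation: [-3.141, -0.031, 0.002]
force: [-0.0, -0.4, 0.3]
opening: 0.0342
```

Call:
apply_moves --deltas '[[22,[0,0,0],0],[22,[0,0,0],0],[22,[0,0,0],0]]'

```text
t: 18.68
tool_pos: [0.6856, 0.002, 0.2764]
orientation: [3.141, 0.031, 0.002]
force: [0.8, 0.2, -0.2]
opening: 0.0219
```

```bash
python3 - <<'E'
from h import *
p,a,s=state();print(p,a,s['force'],s['opening'])
c=np.array([.568,-.001]);r=.117;z=p[2]
th=np.arange(.02,1.62,.07)[1:]
plan(*[(c[0]+r*np.cos(t),c[1]+r*np.sin(t),z,t,22) for t in th])
E
```

```text
[0.68560322 0.00199658 0.27641622] 0.01985320385508219 [ 0.81064518  0.23991474 -0.15678743] 0.02187618173218218
[[22,[-0.9,-7.5,0.0],np.float64(-0.07)],[22,[-0.3,-8.2,0.0],np.float64(-0.07)],[22,[-0.3,-8.2,0.0],np.float64(-0.07)],[22,[-0.3,-8.2,0.0],np.float64(-0.07)],[22,[-0.3,-8.2,0.0],np.float64(-0.07)]]
[[22,[-0.3,-8.2,0.0],np.float64(-0.07)],[22,[-0.3,-8.1,0.0],np.float64(-0.07)],[22,[-0.2,-8.2,0.0],np.float64(-0.07)],[22,[-0.3,-8.2,0.0],np.float64(-0.07)],[22,[-0.3,-8.2,0.0],np.float64(-0.07)]]
[[22,[-0.3,-8.2,0.0],np.float64(-0.07)],[22,[-0.3,-8.2,0.0],np.float64(-0.07)],[22,[-0.3,-8.1,0.0],np.float64(-0.07)],[22,[-0.3,-8.2,0.0],np.float64(-0.07)],[22,[-0.3,-8.2,0.0],np.float64(-0.07)]]
[[22,[-0.2,-8.2,0.0],np.float64(-0.07)],[22,[-0.3,-8.2,0.0],np.float64(-0.07)],[22,[-0.3,-8.2,0.0],np.float64(-0.07)],[22,[-0.3,-8.1,0.0],np.float64(-0.07)],[22,[-0.3,-8.2,0.0],np.float64(-0.07)]]
[[22,[-0.3,-8.2,0.0],np.float64(-0.07)],[22,[-0.3,-8.2,0.0],np.float64(-0.07)]]
```

Call:
apply_moves --deltas '[[22,[-0.5,-3.5,0],-0.03],[22,[-0.5,-5,0],-0.045],[22,[-0.3,-7.5,0],-0.065],[22,[-0.3,-8.2,0],-0.07],[22,[-0.3,-8.2,0],-0.07]]'

```text
t: 19.3
tool_pos: [0.6795, 0.0339, 0.2759]
orientation: [3.105, 0.474, 0.002]
force: [0.9, -2.0, 0.5]
opening: 0.0222
```

Call:
apply_moves --deltas '[[22,[-0.3,-8.2,0],-0.07],[22,[-0.3,-8.2,0],-0.07],[22,[-0.3,-8.2,0],-0.07],[22,[-0.3,-8.2,0],-0.07],[22,[-0.3,-8.2,0],-0.07]]'

```text
t: 19.92
tool_pos: [0.6606, 0.0702, 0.2759]
orientation: [2.975, 1.008, 0.001]
force: [1.1, -3.1, 1.3]
opening: 0.0224
```

Call:
apply_moves --deltas '[[22,[-0.3,-8.2,0],-0.07],[22,[-0.3,-8.2,0],-0.07],[22,[-0.3,-8.2,0],-0.07],[22,[-0.3,-8.2,0],-0.07],[22,[-0.3,-8.2,0],-0.07]]'

```text
t: 20.55
tool_pos: [0.6305, 0.0978, 0.2758]
orientation: [2.754, 1.51, 0.0]
force: [1.0, -2.4, 1.5]
opening: 0.0221
```

Call:
apply_moves --deltas '[[22,[-0.3,-8.2,0],-0.07],[22,[-0.3,-8.2,0],-0.07],[22,[-0.3,-7,0],-0.06],[22,[-0.3,-6,0],-0.05],[22,[-0.3,-5,0],-0.04]]'

```text
t: 21.18
tool_pos: [0.599, 0.1116, 0.2757]
orientation: [2.508, 1.891, 0.001]
force: [1.2, -0.4, -0.6]
opening: 0.0218
```

```bash
python3 - <<'E'
from h import *
p,a,s=state();print(p,a,np.arctan2(p[1]+.001,p[0]-.568),s['force'],s['opening'])
c=np.array([.568,-.001]);r=.117
plan(*[(c[0]+r*np.cos(t),c[1]+r*np.sin(t),.2764,t,22) for t in np.arange(a,1.66,.035)[1:]])
E
```

```text
[0.59902631 0.11157943 0.27573868] 1.2923852443868284 1.3018771785010552 [ 1.21039983 -0.43828553 -0.57050126] 0.021771838051717663
[[22,[0.2,-3.0,-0.7],np.float64(-0.035)],[22,[-0.1,-4.1,0.0],np.float64(-0.035)],[22,[-0.1,-4.1,0.0],np.float64(-0.035)],[22,[-0.1,-4.1,0.0],np.float64(-0.035)],[22,[0.0,-4.1,0.0],np.float64(-0.035)]]
[[22,[-0.1,-4.1,0.0],np.float64(-0.035)],[22,[-0.1,-4.1,0.0],np.float64(-0.035)],[22,[-0.1,-4.0,0.0],np.float64(-0.035)],[22,[0.0,-4.1,0.0],np.float64(-0.035)],[22,[-0.1,-4.1,0.0],np.float64(-0.035)]]
```

Call:
apply_moves --deltas '[[22,[0,-4,0],-0.035],[22,[0,-4,0],-0.035],[22,[0,-4,0],-0.035],[22,[0,-4,0],-0.035],[22,[0,-4,0],-0.035]]'

```text
t: 21.8
tool_pos: [0.5793, 0.1157, 0.2756]
orientation: [2.334, 2.103, 0.0]
force: [1.8, -2.2, 0.0]
opening: 0.0217
```

Call:
apply_moves --deltas '[[22,[0,-4,0],-0.035],[22,[0,-4,0],-0.035],[22,[0,-2.5,0],-0.02],[22,[0,-2,0],-0.015],[22,[0,0,0],0]]'

```text
t: 22.42
tool_pos: [0.5689, 0.1156, 0.2756]
orientation: [2.218, 2.217, 0.006]
force: [19.9, -5.4, -13.3]
opening: 0.0328
```

```bash
python3 - <<'E'
from h import *
p,a,s=state();print(p,a,np.arctan2(p[1]+.001,p[0]-.568),s['force'],s['opening'])
E
```

```text
[0.56885182 0.11558663 0.2755939 ] 1.570340306950751 1.5634901717323089 [ 19.86508326  -5.36052555 -13.32540644] 0.03277531178812983
```

The stop is reached: 20 N resistance and the pad was pushed open. I ease off, open and lift.

Call:
apply_moves --deltas '[[30,[0,2,0],0],[34,[0,2,0],0],[40,[0,1,0],0],[44,[0,0,0],0],[44,[0,0,0],0]]'

```text
t: 23.05
tool_pos: [0.5719, 0.1167, 0.2755]
orientation: [-2.222, -2.22, 0.0]
force: [0.2, 0.1, 0.0]
opening: 0.044
```

```bash
python3 - <<'E'
from h import *
p,a,s=state();print(p,a,s['force'],s['opening'])
b=viewer.read_camera('side');cv2.imwrite('pics/c7.png',cv2.resize(b[120:280,280:440],(600,600),interpolation=cv2.INTER_CUBIC))
E
```

```text
[0.57188905 0.11668121 0.27547329] 1.5701417930030925 [0.20163537 0.09783764 0.03180457] 0.04396548482073711
```

View pics/c7.png

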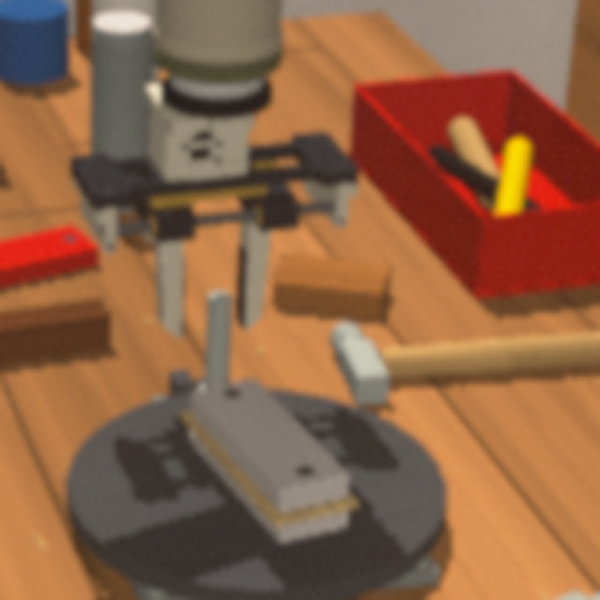

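The stack has turned with the platter and is still aligned, and the fingers are clear of the post. I lift away and check from above.

Call:
apply_moves --deltas '[[44,[0,0,-25],0],[44,[0,0,-40],0],[44,[0,0,-40],0],[44,[40,0,-10],0],[44,[50,0,0],0]]'

```text
t: 23.72
tool_pos: [0.5727, 0.2068, 0.3928]
orientation: [2.224, 2.217, 0.005]
force: [0.4, 0.4, -0.2]
opening: 0.0439
```

Call:
apply_moves --deltas '[[44,[50,0,0],0],[44,[50,0,0],0],[44,[50,0,0],0],[44,[0,0,0],0],[44,[0,0,0],0]]'

```text
t: 24.35
tool_pos: [0.5722, 0.3565, 0.3902]
orientation: [2.222, 2.221, -0.001]
force: [0.5, -0.0, 0.1]
opening: 0.044
```

```bash
python3 - <<'E'
from h import *
a=viewer.read_camera('top');b=viewer.read_camera('side');print(state()[0])
cv2.imwrite('pics/c8.png',np.hstack([cv2.resize(a[130:280,250:400],(400,400),interpolation=cv2.INTER_CUBIC),cv2.resize(b[160:290,280:410],(400,400),interpolation=cv2.INTER_CUBIC)]))
w=cv2.cvtColor(a[150:260,290:400],cv2.COLOR_BGR2HSV)
for lab,m,z in(('upper',cv2.inRange(w,(0,0,150),(180,60,255)),.074),('sheet',cv2.inRange(w,(15,60,120),(35,170,255)),.056)):
    cs=cv2.findContours(m,cv2.RETR_EXTERNAL,cv2.CHAIN_APPROX_NONE)[0]
    if not cs: continue
    c=max(cs,key=cv2.contourArea)+np.array([290,150]);r=cv2.minAreaRect(c)
    B=np.array([px('top',u,v,z)[:2] for u,v in cv2.boxPoints(r)]);e=sorted([B[1]-B[0],B[2]-B[1]],key=np.linalg.norm)
    print(lab,B.mean(0),[np.linalg.norm(x) for x in e],np.mod(np.arctan2(e[1][1],e[1][0]),np.pi))
E
```

```text
[0.57256059 0.355482   0.39055959]
upper [ 0.57836561 -0.03601614] [np.float64(0.05317691225995309), np.float64(0.08386450578780123)] 1.7129565363868131
sheet [ 0.56193105 -0.00778616] [np.float64(0.057688274548653905), np.float64(0.1553045110831541)] 1.5428337962525336
```

View pics/c8.png

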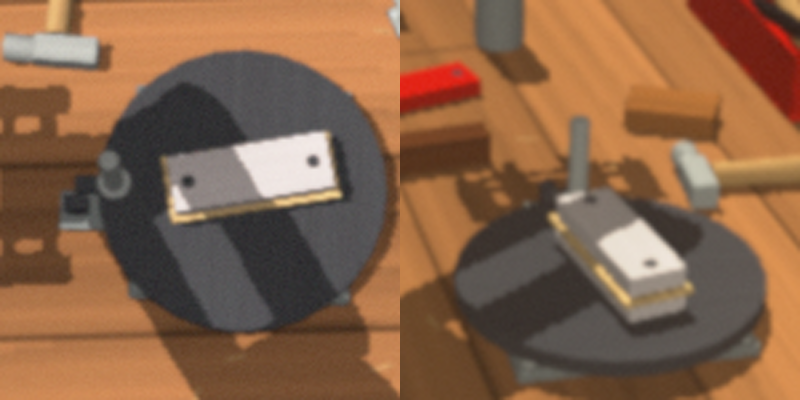

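```bash
python3 - <<'E'
from h import *
a=viewer.read_camera('top')
P=lambda x,y,z:px('top',250+x/2.6667,130+y/2.6667,z)[:2]
h1,h2=P(188,181,.074),P(314,160,.074);d=h1-h2;print('upper centre',(h1+h2)/2,'yaw',np.arctan2(d[1],d[0]))
for n,q in(('ring',P(115,180,.034)),('posttop',P(109,159,.116))):
    e=q-np.array([.568,-.001]);print(n,q,np.linalg.norm(e),np.arctan2(e[1],e[0]))
# initial: ring in post.png at (187,195)/6.667+(310,125); post top
for u,v,z in((310+187/6.667,125+190/6.667,.034),(338.95,142.7,.116)):
    e=px('top',u,v,z)[:2]-np.array([.568,-.001]);print('initial',np.linalg.norm(e),np.arctan2(e[1],e[0]))
cv2.imwrite('pics/c9.png',cv2.resize(a[175:225,260:310],(600,600),interpolation=cv2.INTER_CUBIC))
E
```

```text
upper centre [ 0.5743496 -0.0078499] yaw 1.7124099638269623
ring [0.57893492 0.11240923] 0.1139351805603294 1.4746734306420863
posttop [0.57712298 0.11289391] 0.11425870390749301 1.4908663091821945
initial 0.11755602750088605 0.02076715375892505
initial 0.11577800306747738 0.024955210010902416
```

The viewer limit is reached, so I work numerically from here. Both angle estimates put the turn at about 1.48 rad, short of the 1.52 needed. I compare pixels around the lug and stop, and plan a stiffer push with closed fingers behind the post.

```bash
python3 - <<'E'
from h import *
a=cv2.cvtColor(viewer.read_camera('top'),cv2.COLOR_BGR2GRAY);b=cv2.cvtColor(cv2.imread('pics/top3.png'),cv2.COLOR_BGR2GRAY)
print('now\n',a[192:216,270:296]);print('before\n',b[192:216,270:296])
print(px('top',279,207,.03))
plan((.625,.114,.39,1.5708,0),(.625,.114,.276,1.5708,0),step=.05)
E
```

```text
now
 [[ 54  54  57  58  59  56  55  54  54  57  56  57  61  62  58  58  63  77
   97 107 113 112 106  89  76  59]
 [ 63  65  63  62  61  63  65  67  68  66  65  65  66  65  66  64  65  69
   85  93 100  97  93  81  75  77]
 [ 66  68  68  72  73  70  74  76  68  68  67  72  67  68  69  67  71  69
   79  77  80  80  80  74  77  84]
 [ 70  73  73  75  72  75  71  71  65  65  62  61  58  59  55  62  68  82
   84  77  71  70  74  72  70  83]
 [ 71  73  72  73  74  72  71  65  56  54  51  52  53  51  52  56  76  93
   89  79  72  74  74  74  72  79]
 [ 69  68  70  71  74  72  73  61  57  49  48  43  50  47  46  55  78 100
   99  82  70  76  72  70  77  78]
 [ 75  72  67  70  68  73  68  62  55  49  50  48  49  47  49  56  79 106
  103  84  74  74  72  73  73  81]
 [ 72  71  73  72  73  71  72  64  56  45  44  46  50  49  51  54  81 102
  103  95  79  72  72  73  78  89]
 [ 75  74  73  75  77  75  72  65  54  52  49  49  49  48  48  54  75  94
  110 104  89  80  77  76  84  95]
 [ 75  71  78  75  77  79  75  65  56  48  44  41  41  45  47  50  59  84
  108 109 106  94  88  93 101 108]
 [ 74
[... 3786 characters left out ...]
118  93  88  87  87  85  79  82]
 [123 125 134 153 157 157 157 160 162 163 161 160 162 162 162 162 160 146
  116  93  84  82  78  77  63  63]
 [123 122 129 147 153 158 154 154 156 156 161 162 158 159 157 158 157 145
  121  89  78  72  62  55  52  52]
 [123 120 125 131 133 134 133 134 135 136 138 140 142 140 140 137 138 132
  114  80  59  50  50  53  49  49]]
[0.55752205 0.14681074 0.03      ]
[[0,[-48.2,10.6,0.2],np.float64(-0.001)],[0,[-48.3,10.5,0.1],np.float64(-0.0)],[0,[-48.2,10.6,0.2],np.float64(-0.001)],[0,[-48.3,10.5,0.1],np.float64(-0.0)],[0,[-48.3,10.5,0.2],np.float64(-0.001)]]
[[0,[0.0,0.0,38.0],np.float64(0.0)],[0,[0.0,0.0,38.0],np.float64(0.0)],[0,[0.0,0.0,38.0],np.float64(0.0)]]
```

Call:
apply_moves --deltas '[[0,[-48,10.6,0],0],[0,[-48,10.6,0],0],[0,[-48,10.6,0],0],[0,[-48,10.6,0],0],[0,[-49,10.6,0],0]]'

```text
t: 25.18
tool_pos: [0.6251, 0.1129, 0.391]
orientation: [2.224, 2.219, 0.001]
force: [0.4, 0.7, 0.6]
opening: 0.0012
```

Call:
apply_moves --deltas '[[0,[0,0,38],0],[0,[0,0,38],0],[0,[0,0,38],0],[0,[0,-5,0],0],[0,[0,-5,0],0]]' --grip_force 40

```text
t: 25.8
tool_pos: [0.6152, 0.1151, 0.2783]
orientation: [2.223, 2.219, 0.002]
force: [-0.5, 0.9, -0.2]
opening: 0.0006
```

Call:
apply_moves --deltas '[[0,[0,-3,0],0],[0,[0,-3,0],0],[0,[0,-2,0],0]]'

```text
t: 26.18
tool_pos: [0.6071, 0.1156, 0.2775]
orientation: [2.222, 2.22, 0.002]
force: [0.0, -0.2, -0.2]
opening: 0.0005
```

Call:
apply_moves --deltas '[[0,[0,-2,0],0],[0,[0,-2,0],0],[0,[0,0,0],0]]'

```text
t: 26.55
tool_pos: [0.603, 0.1155, 0.2764]
orientation: [-2.222, -2.22, 0.0]
force: [0.7, -0.3, -0.3]
opening: 0.0006
```

Call:
apply_moves --deltas '[[0,[0,-2,0],0],[0,[0,-2,0],0],[0,[0,0,0],0]]'

```text
t: 26.92
tool_pos: [0.6007, 0.1154, 0.2769]
orientation: [2.22, 2.217, 0.007]
force: [14.2, 1.6, -9.5]
opening: 0.0004
```

Call:
apply_moves --deltas '[[0,[0,-2,0],0],[0,[0,-2,0],0],[0,[0,0,0],0]]'

```text
t: 27.3
tool_pos: [0.5991, 0.1152, 0.2775]
orientation: [2.216, 2.213, 0.017]
force: [33.1, 2.5, -21.6]
opening: 0.0003
```

Call:
apply_moves --deltas '[[0,[0,-2,0],0],[0,[0,-2,0],0],[0,[0,0,0],0]]'

```text
t: 27.68
tool_pos: [0.5974, 0.1151, 0.2783]
orientation: [2.213, 2.208, 0.027]
force: [51.1, 1.8, -32.9]
opening: 0.0004
```

51 N of stiff resistance means the platter is hard against its stop. I back off and check whether anything moved.

Call:
apply_moves --deltas '[[0,[0,5,0],0],[0,[0,6,0],0],[0,[0,10,0],0],[0,[0,0,-40],0],[0,[0,0,-50],0]]'

```text
t: 28.3
tool_pos: [0.6116, 0.1154, 0.3654]
orientation: [-2.22, -2.218, 0.006]
force: [1.3, 0.4, 0.5]
opening: 0.0004
```

Call:
apply_moves --deltas '[[0,[50,0,-25],0],[0,[50,0,0],0],[0,[50,0,0],0],[0,[50,0,0],0],[0,[50,0,0],0]]'

```text
t: 28.92
tool_pos: [0.6121, 0.3672, 0.3911]
orientation: [-2.222, -2.22, 0.002]
force: [1.1, -0.1, -0.0]
opening: 0.0005
```

```bash
python3 - <<'E'
from h import *
a=viewer.read_camera('top');g=cv2.cvtColor(a,cv2.COLOR_BGR2GRAY);print(state()[0]);print(g[192:212,274:288])
w=cv2.cvtColor(a[150:260,290:400],cv2.COLOR_BGR2HSV)
# upper plate holes: small dark blobs inside white+shadowed plate, near (320.5,198),(368,190)
P=[]
for u,v in((320.5,198),(367.8,190)):
    u0,v0=int(u)-5,int(v)-5;s=255.-g[v0:v0+11,u0:u0+11];s=np.clip(s-np.percentile(s,80),0,None);Y,X=np.mgrid[:11,:11];P.append(px('top',u0+(s*X).sum()/s.sum(),v0+(s*Y).sum()/s.sum(),.074))
d=P[0]-P[1];print('upper',(P[0]+P[1])/2,'yaw',np.arctan2(d[1],d[0]),np.linalg.norm(d))
def fitw(m,z):
    c=np.vstack([c for c in cv2.findContours(m,cv2.RETR_EXTERNAL,cv2.CHAIN_APPROX_NONE)[0] if cv2.contourArea(c)>15])+np.array([290,150]);r=cv2.minAreaRect(c)
    B=np.array([px('top',u,v,z)[:2] for u,v in cv2.boxPoints(r)]);e=sorted([B[1]-B[0],B[2]-B[1]],key=np.linalg.norm);return B.mean(0),[np.linalg.norm(x) for x in e],np.mod(np.arctan2(e[1][1],e[1][0]),np.pi)
print('plate',fitw(cv2.inRange(w,(0,0,130),(180,70,255)),.074))
print('sheet',fitw(cv2.inRange(w,(12,60,110),(38,180,255)),.056))
E
```

```text
[0.6104839  0.37284596 0.39039435]
[[ 55  56  54  57  59  58  57  55  56  58  61  59  83 130]
 [ 59  63  66  66  61  64  63  65  65  65  67  66  72  94]
 [ 70  71  73  73  69  63  65  68  67  65  66  67  69  80]
 [ 69  73  72  71  69  60  62  61  60  57  60  66  70  81]
 [ 74  70  72  69  58  54  48  49  51  51  49  59  75  94]
 [ 81  86  87  79  57  51  47  46  47  42  48  55  78 103]
 [100 109 112  99  70  53  50  49  49  46  43  55  78 103]
 [122 124 121 106  72  51  50  52  48  49  47  54  78 100]
 [127 127 121 105  74  52  48  46  49  46  48  52  71  94]
 [134 129 126 109  76  49  43  43  44  43  44  44  60  85]
 [138 135 130 114  80  48  41  41  49  53  58  56  54  66]
 [116 104  94  80  61  51  47  54  60  73  82  76  72  59]
 [109  88  76  59  54  51  47  55  53  74  84  89  80  60]
 [111  90  84  72  60  51  50  49  50  67  84  89  80  68]
 [107  87  87  80  65  52  52  47  48  65  83  88  81  64]
 [100  80  80  76  67  51  46  45  49  64  86  90  82  66]
 [ 94  68  56  56  51  46  45  48  50  69  84  91  83  68]
 [114  81  62  55  58  58  55  53  67  92 108 104  87  70]
 [139 125 108 104 101 104 104 107 109 130 142 130 101  73]
 [157 150 147 146 146 151 149 150 150 154 157 145 116  81]]
upper [ 0.57522458 -0.0071442   0.074     ] yaw 1.7029672532802527 0.10869811881862396
plate (array([0.57224361, 0.01855206]), [np.float64(0.06001646194370247), np.float64(0.19648139270670675)], np.float64(1.6509696960953322))
sheet (array([ 0.55580482, -0.00870728]), [np.float64(0.2599510117243567), np.float64(0.2614555059589609)], np.float64(3.088597880020196))
```

```bash
python3 - <<'E'
from h import *
P=lambda x,y,z:px('top',250+x/2.6667,130+y/2.6667,z)[:2]
a,b=P(172,222,.053),P(342,197,.053);d=a-b;L=np.linalg.norm(d);d/=L;n=np.array([d[1],-d[0]])
print('sheet centre',(a+b)/2+n*.03,L,np.arctan2(d[1],d[0]),n)
g=cv2.imread('pics/top0.png').astype(int)
im=viewer.read_camera('top').astype(int)
for k,(u,v) in {'offcut':(217,140),'jar':(471,124)}.items(): print(k,'mean change',np.abs(im-g)[v-18:v+18,u-18:u+18].mean())
# lower plate in side view: lower end corner vs upper/sheet from c8 (280+x-400)/3.077
S=lambda x,y,z:px('side',280+(x-400)/3.077,160+y/3.077,z)[:2]
print('lower near corner bottom',S(632,323,.032),'upper near corner top',S(632,277,.074))
E
```

```text
sheet centre [ 0.57398603 -0.00934685] 0.15123771240855466 1.6921796474877746 [0.99264209 0.12108547]
offcut mean change 3.052469135802469
jar mean change 3.1049382716049383
lower near corner bottom [ 0.566162  -0.0775025] upper near corner top [ 0.56494282 -0.07540377]
```

```bash
python3 -c "
from plant import order
print(order.close_job())"
```

```text
the job is handed in; nothing more can be done
None
```

I stacked the sheet and the upper plate on the lower plate, turned the turntable anticlockwise until it would go no further, and handed the job in at about 29 s. One check disagreed: I measured a turn of only about 1.45–1.49 rad, below the 1.52 rad threshold.

- **Stack:** the sheet centre is about 2–3 mm from the upper plate's, and their directions agree to about 0.02 rad. A near corner of the lower plate is within about 3 mm of the matching corner of the upper plate. The stack sits about 9 mm from the axis.
- **Bystanders:** the offcut and the jar showed no visible change in the top view.
- **Stop:** two pushes met stiff resistance, about 20 N and then about 51 N. In the top view the lug sits against the stop block and did not move with the second push. I took this as standing at the stop with a non-zero starting angle, but could not confirm the joint value. By then I had used all 12 pictures, so the last checks were numeric only.
- **Push force:** the second push was harder than it needed to be. It was made with the closed fingers, and the wrist force stayed well under its 120 N limit.

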